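# Carry the notions tray with its free-running pin tin insert to the drawer cube

### The job

Pick up the notions tray by its black handle and, with the tray well up in the air, get its free-running insert with the pin tin to the middle, wholly over the rubber pad, and keep it there for a good three seconds, moving it only by tilting and moving the tray. Then carry it over and set it down gently, square and centred on top of the drawer cube with the handle over the drawer front, let go, and leave the insert at rest over the pad. The insert must never run into the end stops, and the other things on the counter stay where they are.

Things in the scene. Friction and masses are not known exactly. Their poses are not given: they have to be found in the camera images.
- tray: notions tray, loose, aluminium, 150 (x) by 300 (y) mm, plate 4 mm thick, side rims 18 mm high, end walls at y +-150 mm, 28 mm high. Origin: centre of the underside, z up. Handle: upright black fin at the -x side, x -137 to -75 mm, 14 mm thick in y, z 0 to 65 mm. 0.42 kg without the insert, nominal. A flat dark rubber pad covers its middle, y -75 to 75 mm. It may sag a few 0.01 rad in the grip
- tray_handle (a point): grasp point in the middle of the handle fin, in the tray frame at (-106, 0, 45) mm; grip across the 14 mm (tray y) with the fingers down, firmly
- insert (a joint): position (m) of the insert along tray +y, 0 in the middle, end stops at +-0.093, at first at rest on the +y side. Open grey box 124 (x) by 100 (y) by 22 mm with the steel pin tin fixed in it, 0.25 kg, on ball-bearing runners. Friction 0.003 N, damping 0.05 N s/m. Acceleration along tray y = 9.81 x tilt (downhill) - tray acceleration. Over the pad within +-0.025
- insert_middle (a point): centre of the pin tin's lid on the insert, 58 mm above the tray's underside, tin 73 mm across; its tray y is the insert's position
- cube: black plastic drawer cube, fixed on the counter, 240 by 240 mm, 140 mm high; origin: centre of its underside, z up, -x is the drawer front with a bar pull 35 mm out. Its flat top takes the tray at the end: tray x along cube x, the handle overhanging the drawer front, the tray's ends overhanging 30 mm either side
- cube_top (a point): centre of the cube's flat top, 140 mm above the counter
- ball_center (a point): centre of a purple silicone dryer ball, radius 32 mm, on the counter, bystander
- cup: mint ceramic cup, 80 mm across, 90 mm high, bystander; origin at the centre of its underside

How it is judged (in metres and radians):
On the way, in this order (a step that is already met when the one before it is completed fails the run):
1. the tray is held more than 40 mm up with the insert wholly over the pad (within 25 mm of the middle) for 2.5 s (height (world z) of tray above 0.04 m and contact force between tray and cube below 0.05 N and value of joint insert between -0.025 and 0.025 m), for 2.5 s.
2. the tray stands on the cube's top, square and centred, the insert over the pad (contact force between tray and cube above 0.5 N and horizontal distance between tray and cube_top below 0.035 m and angle between the x axis of tray and the x axis of cube, either way round below 0.15 rad and x of tray_handle in the frame of cube below -0.05 m and height (world z) of tray between 0.133 and 0.147 m and angle between tray's own z axis and vertical below 0.05 rad and value of joint insert between -0.025 and 0.025 m), for 0.2 s.
At the end, for the whole second after the job is handed in: the tray stands released on the cube's top, its middle within 35 mm of the top's centre, turned less than 0.15 rad from the cube with the handle over the drawer front, flat within 0.05 rad, at rest; the insert is within 25 mm of the tray's middle, slower than 0.02 m/s (horizontal distance between tray and cube_top below 0.035 m and angle between the x axis of tray and the x axis of cube, either way round below 0.15 rad and x of tray_handle in the frame of cube below -0.05 m and height (world z) of tray between 0.133 and 0.147 m and angle between tray's own z axis and vertical below 0.05 rad and value of joint insert between -0.025 and 0.025 m and velocity of joint insert between -0.02 and 0.02 m/s and linear speed of tray below 0.02 m/s); the robot touches nothing.
It fails at once if the insert runs into an end stop (within 5 mm of it) (value of joint insert above 0.088 m or value of joint insert below -0.088 m).
It fails at once if the insert is pushed to the middle while the tray still stands on the counter (height (world z) of tray below 0.006 m and value of joint insert below 0.025 m).
It fails at once if the tray is banged onto the cube (over 60 N) (contact force between tray and cube above 60 N).
It fails at once if a bystander is moved or knocked over (distance of any of ball_center, cup from where it was at the start of the episode above 0.03 m or angle between cup's own z axis and vertical above 0.3 rad).
It also fails if it takes over 67 s, if anything falls off the work surface, if the arm or the gripper's body presses on something with over 40 N, if the wrist force passes 120 N, or if a joint passes its speed limit or range.

### The arm

A 7-joint arm with a two-finger parallel gripper is mounted at the origin on the work surface. World frame = base frame: x ahead of the robot, y to its left, z up, the work surface at z = 0. Lengths are in mm, angles in rad, forces in N, time in s.
With the tool pointing down it reaches from about 400 to 875 mm from the base axis. Payload 4.4 kg.
Tool frame: the origin (TCP) lies between the finger pads; the fingertips stand 17 mm ahead of it and the grasp point (between the pads) lies 2 mm behind it; z points along the fingers, y is the line along which they close (so a half turn about z gives the same grasp; the last joint's range is limited). The gripper opens to 85 mm and grips with 20 to 120 N. Pads are 22 mm wide; open, the fingers measure 114 mm over their backs; the gripper's body (76 mm by 85 mm) begins 54 mm behind the grasp point. The pads swing forward as they close: fully open they stand 13 mm farther back than shut.
Start: joints at [1.09, 0.628, 0.038, 1.517, -0.027, 0.996, -0.02], TCP at [261.982, -594.881, 248.313] pointing down, gripper open.
Joint ranges: [-3.06, 3.06], [-0.37, 2.12], [-1.25, 1.32], [0.18, 2.47], [-1.1, 4.24], [0.23, 1.98], [-2.94, 2.94]. Speed limits (rad/s): [2.57, 2.57, 3.14, 3.14, 3.14, 3.14, 3.14].

### API

Orientations are given as [roll, pitch, yaw] about the fixed x, y, z axes, in that order (R = Rz(yaw) Ry(pitch) Rx(roll)).
In Python, from cell import sensors, get_image, ctrl gives the robot as it stands.
- The arm moves only by the tool send_rows, never from a script. Its argument "series" is a list of rows, each a list of 3 entries, a list of its own where there are three numbers: the finger opening in mm, from 0 to 85.4, then the shift along the world's x, y, z in units of 60 mm (1.0 is 60 mm), then the turn, a rotation vector about the world's x, y, z in units of 5 degrees (1.0 is 5 degrees). A call has 1 to 8 rows; each row shifts and turns the commanded pose from where the row before left it; what a row does not reach is not made up. A row lasts 1/8 s, in which the tool goes at most 62.5 mm and 10.7 degrees, less where a joint would pass 70% of its speed; a pose out of reach is approached as far as the arm can. A call is refused whole if a number of a shift passes 1 or a number of a turn 1, either way. A call with a gripper value outside its range is refused whole. The fingers move at their own pace and stop on an object; the grip force is fixed at half the most. Time passes only in rows, so rows that do not move let the fingers close. It gives the time, the measured TCP pose, the force, the opening and the grip force at its end, in the units of the state.
- sensors.read_state(): the state, without advancing time (a new reading comes with each control period).
- get_image(name): name is "scene" or "side" or "wrist"; returns a dict with "img" (400x640x3 uint8, red, green, blue), "depth" (400x640 float32, mm along the optical axis (not along the pixel's ray), 0 where there is no reading), "vfov" (degrees; the focal length in pixels is half the picture's height over the tangent of half this angle, whatever the lens; pixels are square), "cx", "cy" (the principal point, pixels), "k1" (the pictures are not rectified: a ray, as slopes to the right and down, at radius r is drawn at 1 + k1 r^2 times it, then the intrinsics apply), "world_to_cam" (4x4, takes a point from world to camera coordinates). Camera axes: x right, y down, z forward; pixel columns grow to the right and rows downward; lengths in mm; the calibration is good to about 2 mm. A picture is of the moment at which its call begins.
- ctrl.finish_job(): hands the job in; it is judged then, once.
The state is a dict: "clock": time; "qpos": joint angles; "qd": joint speeds; "tau": joint torques, N m; "eef_pos": TCP position; "tool_rot": TCP orientation; "force": force on the tool from outside, world axes, zero at the start; "torque": the same for the moment, N m; "width": finger opening in mm; "gripper_force": force on a finger pad.
Only numpy, scipy, OpenCV 4.12 (cv2) and the standard library are available. Lean on these libraries where they do the work, as an engineer would, in place of code of your own. Each camera call takes 0.05 s, during which the arm holds its last target. There are 200 camera calls.

## Working session

There is one attempt and no reset: what is moved stays moved. The work goes in short steps, Python scripts to look and compute and a tool call to move; the robot and the scene stay as the last step left them, time stands still between calls to the robot, and variables do not carry over. Pictures are saved under pics/ and viewed, at most 10 in all, crops included, and the job is handed in when it is done.

Besides the shell and the picture viewer there is one more tool, called after "Emit:" as name(argument=value, ...), one argument or row to a line, values as JSON. send_rows: Moves the arm, as the interface text tells. Its arguments: {"type":"object","properties":{"series":{"type":"array"}},"required":["series"]}

```bash
mkdir -p pics; ls; cat > h.py <<'E'
import numpy as np, cv2
from cell import sensors, get_image, ctrl
def grab(n,fn=None):
    d=get_image(n)
    if fn: cv2.imwrite(fn,d["img"][:,:,::-1])
    return d
def world(d):
    """HxWx3 world points, from depth"""
    h,w=d["depth"].shape; f=h/2/np.tan(np.radians(d["vfov"])/2)
    u,v=np.meshgrid(np.arange(w),np.arange(h))
    K=np.array([[f,0,d["cx"]],[0,f,d["cy"]],[0,0,1.]])
    p=cv2.undistortPoints(np.stack([u,v],-1).reshape(-1,1,2).astype(float),K,np.array([d["k1"],0,0,0,0.])).reshape(h,w,2)
    z=d["depth"].astype(float)
    P=np.dstack([p*z[...,None],z,np.ones_like(z)])
    W=P@np.linalg.inv(np.array(d["world_to_cam"])).T
    W=W[...,:3]; W[z==0]=np.nan
    return W
E
python3 - <<'E'
from h import *
print(sensors.read_state())
for n in("scene","side"):
    d=grab(n,f"pics/{n}0.png"); print(n,d["vfov"],d["k1"],np.linalg.inv(d["world_to_cam"])[:3,3].round(),np.array(d["world_to_cam"])[:3,:3].round(2).tolist())
a=np.vstack([cv2.imread("pics/scene0.png"),cv2.imread("pics/side0.png")])
E
```

```text
pics
{'clock': 0.0, 'qpos': array([ 1.09021318,  0.62935254,  0.03844984,  1.51832671, -0.02701739,
        0.99632693, -0.02000794]), 'qd': array([-0.00046411, -0.00033558, -0.00011963,  0.0012173 , -0.00075549,
        0.00081211,  0.00078727]), 'tau': array([ 6.70550235e-04, -5.63393891e+01,  1.22664593e+00, -1.93438983e+01,
        1.11372914e-02,  1.07366793e-02, -4.58688959e-06]), 'eef_pos': array([ 261.73830526, -594.33857189,  247.3982654 ]), 'tool_rot': array([-3.13969730e+00,  1.47859875e-05,  4.14760311e-01]), 'force': array([-0.3488432 ,  0.80885853,  0.29240346]), 'torque': array([-0.02811103, -0.03898725, -0.0506831 ]), 'gripper_force': 0.0, 'width': 85.5809539343881}
scene 51.05041941907003 0.03567282272131331 [1213.  201.  704.] [[-0.33, 0.94, 0.01], [0.64, 0.24, -0.74], [-0.7, -0.23, -0.68]]
side 49.40749790471503 -0.004883331886174349 [512. 912. 651.] [[-1.0, -0.08, 0.02], [-0.06, 0.51, -0.86], [0.06, -0.86, -0.51]]
```

View pics/scene0.png

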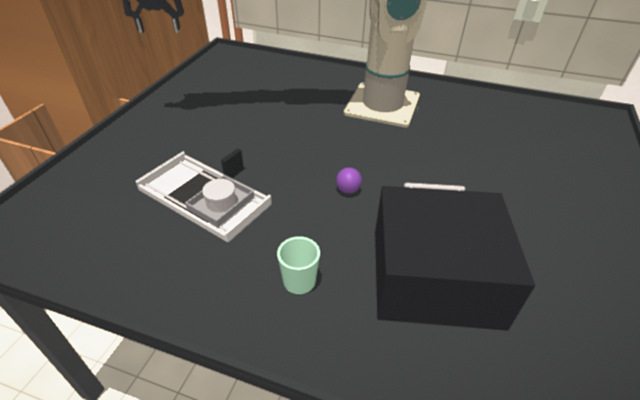

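View pics/side0.png

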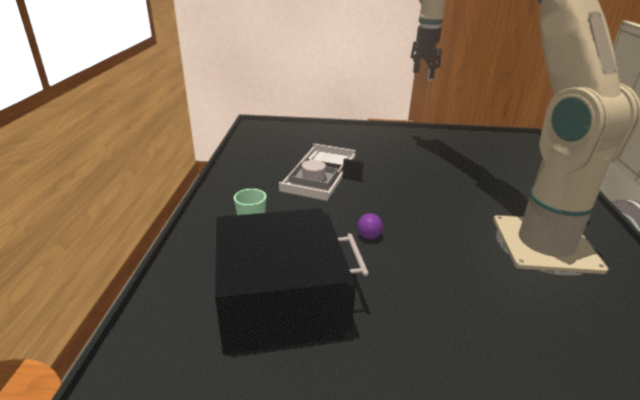

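The scene shows the tray at px (205,195) with its fin at (232,162) and tin at (219,192). The ball is at (349,181), the cup at (299,265), and the cube at (450,250) with its pull at (435,187) facing the robot. Next I measure them.

```bash
python3 - <<'E'
from h import *
for n,trb,cub in(("scene",(130,275,145,245),(370,530,190,330)),("side",(275,365,140,200),(210,350,208,345))):
    d=grab(n); W=world(d); img=d["img"].astype(int)
    def reg(b): 
        m=np.zeros(img.shape[:2],bool); m[b[2]:b[3],b[0]:b[1]]=1; return m&np.isfinite(W[...,2])
    z=W[...,2]
    R=reg(trb)
    print(n,"counter z",np.nanmedian(z[reg((300,360,130,160))]) if n=="scene" else "")
    m=R&(z>9)&(z<90)
    P=W[m]; mm=cv2.minAreaRect(P[(P[:,2]<36)][:,:2].astype(np.float32)); print("tray rect",mm)
    br=img.sum(2)
    fin=R&(br<130)&(z>38)&(z<75); 
    if fin.sum()>5: 
        Q=W[fin]; print("fin n",fin.sum(),Q.min(0).round(),Q.max(0).round(),Q.mean(0).round(1), cv2.minAreaRect(Q[:,:2].astype(np.float32)))
    tin=R&(z>50)&(z<66)&(br>300); Q=W[tin]; print("tin",tin.sum(),np.median(Q[:,2]),cv2.minEnclosingCircle(Q[:,:2].astype(np.float32)),Q.mean(0).round(1))
    c=reg(cub)&(abs(z-140)<6); Q=W[c]; print("cube",np.median(Q[:,2]),cv2.minAreaRect(Q[:,:2].astype(np.float32)))
    for nm,lo in(("ball",(60,10)),):
        b=(img[...,2]-img[...,1]>40)&(img[...,0]-img[...,1]>20)&(z>15)&(z<70); Q=W[b]; print("ball",b.sum(),Q.mean(0).round(1),Q.max(0).round())
    g=(img[...,1]-img[...,0]>25)&(z>60)&(z<95)&(W[...,0]>300); Q=W[g]; print("cup",g.sum(),cv2.minEnclosingCircle(Q[:,:2].astype(np.float32)))
    p=(br>250)&(z>40)&(z<135)&reg((400,470,178,195) if n=="scene" else (335,372,228,280)); Q=W[p]; print("pull",Q.mean(0).round(),Q.min(0).round(),Q.max(0).round())
E
```

```text
scene counter z -1.242415732966947
tray rect ((560.243896484375, -302.96038818359375), (305.6873779296875, 211.40719604492188), 74.88602447509766)
fin n 160 [ 458. -293.   38.] [ 519. -269.   63.] [ 491.6 -278.8   50. ] ((488.9364013671875, -276.88232421875), (10.944271087646484, 61.791744232177734), 68.70502471923828)
tin 564 56.98861062844463 ((601.996826171875, -252.42286682128906), 38.62077713012695) [ 607.2 -251.6   56.7]
cube 139.34791014219184 ((634.0921630859375, 257.7231750488281), (228.35946655273438, 240.45028686523438), 14.929346084594727)
ball 490 [455.7  18.2  46.2] [474.  46.  65.]
cup 791 ((741.8903198242188, 1.7668330669403076), 40.66724395751953)
pull [480. 215. 105.] [459. 153.  99.] [500. 278. 109.]
side counter z 
tray rect ((554.3204956054688, -300.97418212890625), (308.5137634277344, 213.3822479248047), 75.02086639404297)
fin n 113 [ 452. -286.   38.] [ 507. -262.   64.] [ 478.8 -274.3   49.7] ((480.28326416015625, -275.23175048828125), (11.064445495605469, 55.75927734375), 72.48966979980469)
tin 263 57.52601577446137 ((559.59765625, -261.36187744140625), 76.72869873046875) [ 594.6 -247.1   57.2]
cube 139.71559757179017 ((630.420654296875, 257.8844909667969), (225.66036987304688, 245.0183868408203), 14.949698448181152)
ball 444 [437.7  32.1  47.2] [466.  49.  64.]
cup 567 ((737.5848388671875, 2.5514235496520996), 40.763160705566406)
pull [475. 216. 102.] [435.  40.  41.] [515. 299. 128.]
```

Emit:
send_rows(
  series=[
    [85,[0.465,0.65,-0.2],[0,0,-0.97]],
    [85,[0.465,0.65,-0.2],[0,0,-0.97]],
    [85,[0.465,0.65,-0.2],[0,0,-0.97]],
    [85,[0.465,0.65,-0.2],[0,0,-0.97]],
    [85,[0.465,0.65,-0.2],[0,0,-0.97]],
    [85,[0.465,0.65,-0.2],[0,0,-0.97]],
    [85,[0.465,0.65,-0.2],[0,0,-0.97]],
    [85,[0.465,0.65,-0.2],[0,0,-0.97]],
  ],
)

```text
clock: 1.2
eef_pos: [486.0, -281.6, 151.9]
tool_rot: [3.142, -0.0, -0.265]
force: [1.1, -0.2, -0.2]
width: 85.1
gripper_force: 0.0
```

Emit:
send_rows(
  series=[
    [85,[0,0,0],[0,0,0]],
    [85,[0,0,0],[0,0,0]],
    [85,[0,0,0],[0,0,0]],
  ],
)

```text
clock: 1.58
eef_pos: [484.4, -284.5, 152.6]
tool_rot: [3.141, -0.0, -0.265]
force: [0.3, 0.1, -0.0]
width: 85.0
gripper_force: 0.0
```

```bash
python3 - <<'E'
from h import *
s=sensors.read_state(); print(s["eef_pos"],s["tool_rot"],s["qpos"])
d=grab("wrist","pics/w1.png"); W=world(d); z=W[...,2]
print(np.linalg.inv(d["world_to_cam"])[:3,3])
x,y=W[...,0],W[...,1]
m=(z>59)&(z<72)&(np.hypot(x-485,y+280)<60)
if m.sum(): Q=W[m]; print(m.sum(),np.median(Q[:,2]),cv2.minAreaRect(Q[:,:2].astype(np.float32)),Q.mean(0))
m=(z>12)&(z<34)&(x>400); Q=W[m]; print(cv2.minAreaRect(Q[:,:2].astype(np.float32)))
E
```

```text
[ 484.35187224 -284.51453329  152.63646447] [ 3.14064234e+00 -3.54845190e-04 -2.64729422e-01] [ 0.33354877  0.63963347  0.2270317   1.86421198 -0.21918581  0.66126413
 -1.14475796]
[ 555.10510075 -303.72276105  279.55043318]
2018 66.10307556985889 ((485.6905517578125, -283.0581970214844), (13.776300430297852, 61.459129333496094), 75.18014526367188) [ 487.14272157 -283.65812635   66.0246606 ]
((553.5071411132812, -223.76425170898438), (206.32667541503906, 474.49407958984375), 7.355537414550781)
```

View pics/w1.png

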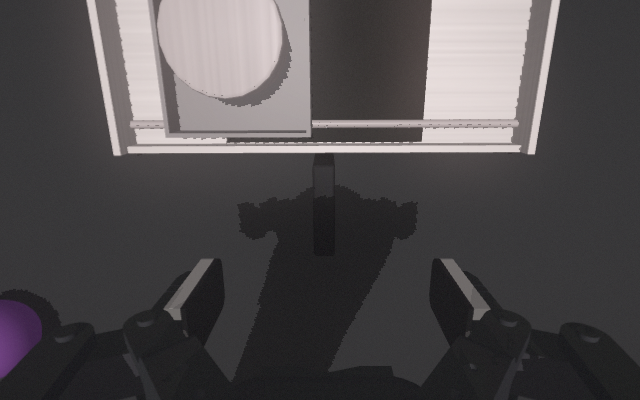

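The fin is centred between the fingers at px (324,205). Its centre measures (485.7, -283.1), top z 66 and yaw -14.8°, which fits the given sizes. I'll descend.

Emit:
send_rows(
  series=[
    [85,[0.02,0.024,-0.4],[0,0,0.07]],
    [85,[0,0,-0.4],[0,0,0]],
    [85,[0,0,-0.4],[0,0,0]],
    [85,[0,0,-0.4],[0,0,0]],
    [85,[0,0,-0.23],[0,0,0]],
    [85,[0,0,0],[0,0,0]],
    [85,[0,0,0],[0,0,0]],
  ],
)

```text
clock: 2.5
eef_pos: [486.7, -282.1, 43.3]
tool_rot: [3.141, -0.001, -0.257]
force: [0.3, -0.4, 0.3]
width: 85.0
gripper_force: 0.0
```

Emit:
send_rows(
  series=[
    [40,[0,0,0],[0,0,0]],
    [25,[0,0,0],[0,0,0]],
    [18,[0,0,0],[0,0,0]],
    [12,[0,0,0],[0,0,0]],
    [5,[0,0,0],[0,0,0]],
    [0,[0,0,0],[0,0,0]],
    [0,[0,0,0],[0,0,0]],
    [0,[0,0,0],[0,0,0]],
  ],
)

```text
clock: 3.5
eef_pos: [486.4, -281.9, 42.8]
tool_rot: [3.141, -0.001, -0.257]
force: [-0.9, -0.2, 5.5]
width: 13.4
gripper_force: 59.5
```

```bash
cat >> h.py <<'E'
from scipy.spatial.transform import Rotation as Rot
def tray_pose(s):
    "nominal tray pose in the grip: tool (roll pi) -> tray with z up; grasp at (-106,0,45), TCP 2 mm lower"
    R=Rot.from_euler("xyz",s["tool_rot"]).as_matrix()@np.diag([1,-1,-1.])
    return R, np.array(s["eef_pos"])-R@np.array([-106,0,43.])
def tray_pts(n,s=None):
    s=s or sensors.read_state(); R,o=tray_pose(s); d=grab(n)
    return (world(d)-o)@R, d, s
def insert(n):
    T,d,s=tray_pts(n); x,y,z=T[...,0],T[...,1],T[...,2]
    m=(abs(x)<55)&(abs(y)<135)&(z>52)&(z<70); Q=T[m]
    if len(Q)<20: return s["clock"],np.nan,len(Q),None
    q=np.percentile(Q[:,1],[2,98]); return s["clock"],q.mean(),len(Q),np.r_[np.median(Q,0),np.diff(q)].round(1)
def tilt(n):
    "slopes of tray floor/rims relative to nominal tray frame, from points of the end-wall tops and floor"
    T,d,s=tray_pts(n); x,y,z=T[...,0],T[...,1],T[...,2]
    br=d["img"].sum(2)
    m=(abs(x)<70)&(abs(y)<142)&(z>-12)&(z<12)&(np.isfinite(z)); Q=T[m]
    for _ in range(4):
        A=np.c_[Q[:,:2],np.ones(len(Q))]; c=np.linalg.lstsq(A,Q[:,2],rcond=None)[0]; r=Q[:,2]-A@c; Q=Q[abs(r)<2.5*max(r.std(),.3)]
    return c,len(Q),r.std()
E
python3 - <<'E'
from h import *
s=sensors.read_state(); print(s["eef_pos"],s["tool_rot"],s["width"],s["gripper_force"],s["force"])
for n in("scene","wrist","side"): print(n,insert(n)); print(tilt(n))
E
```

```text
[ 486.40631498 -281.88463391   42.82450489] [ 3.14118539e+00 -5.36221268e-04 -2.57175047e-01] 13.384472594046308 59.54638123512268 [-0.94239203 -0.16869015  5.5081349 ]
scene (3.5, np.float64(58.24290950287384), 557, array([ 3.9, 59.9, 57.1, 65.9]))
(array([3.84771079e-03, 1.12956156e-03, 3.86857145e+00]), 1941, np.float64(1.5187682577130681))
wrist (3.6, np.float64(55.90898609327729), 19952, array([-18.4,  55.4,  59.3,  62.6]))
(array([-3.73079408e-04,  2.25746598e-03,  5.87164975e+00]), 56406, np.float64(0.7070009817606858))
side (3.7, np.float64(60.25822641376001), 238, array([-6. , 64.3, 57.8, 65. ]))
(array([2.20035090e-03, 6.86836621e-04, 4.45494544e+00]), 467, np.float64(1.7821033684135008))
```

```bash
cat >> h.py <<'E'
import json,sys
def obs(k=5,n="scene"):
    L=[]
    for i in range(k):
        s=sensors.read_state(); t,p,c,e=insert(n); R,o=tray_pose(s); L.append([t,p,float(R[2,1]),float(R[2,0])]); 
    L=np.array(L,float); open("log.txt","a").writelines(json.dumps(l)+"\n" for l in L.tolist())
    print(np.c_[L[:,0],L[:,1:]*[1,1e3,1e3]].round(2).tolist(), c,e)
    g=np.isfinite(L[:,1]); t=L[g,0]-L[-1,0]; a=9810*L[g,2].mean()
    # constant-acceleration-corrected line fit (tilt assumed = tool tilt); velocity at the last picture
    v,p=np.polyfit(t,L[g,1]+.5*a*t*t,1); q=np.polyfit(t,L[g,1],2) if g.sum()>3 else None
    s=sensors.read_state()
    print("s %.1f v %.1f mm/s; free fit acc %.0f expected %.0f; now TCP %s rot %s clock %.2f F %s"%(p,v,2*q[0] if q is not None else 0,-a,s["eef_pos"].round(1),s["tool_rot"].round(4),s["clock"],s["force"].round(1)))
E
```

Emit:
send_rows(
  series=[
    [0,[0,0,0.3],[0.242,-0.065,0]],
    [0,[0,0,0.5],[0,0,0]],
  ],
)

```text
clock: 4.05
eef_pos: [483.7, -280.0, 88.6]
tool_rot: [-3.118, 0.007, -0.255]
force: [-0.2, 0.5, -7.2]
width: 13.7
gripper_force: 58.8
```

```bash
python3 -c "
from h import *
obs(5)"
```

```text
[[4.05, nan, 23.92, -7.1], [4.1, nan, 22.51, -1.33], [4.15, nan, 21.58, 0.95], [4.2, nan, 21.98, -0.17], [4.25, nan, 22.6, -1.94]] 0 Noneh.py:46: RuntimeWarning: Mean of empty slice.
  g=np.isfinite(L[:,1]); t=L[g,0]-L[-1,0]; a=9810*L[g,2].mean()
  ret = ret.dtype.type(ret / rcount)
Traceback (most recent call last):
  File "h.py", line 48, in obs
    v,p=np.polyfit(t,L[g,1]+.5*a*t*t,1); q=np.polyfit(t,L[g,1],2) if g.sum()>3 else None
        ~~~~~~~~~~^^^^^^^^^^^^^^^^^^^^^
TypeError: expected non-empty vector for x
```

```bash
python3 - <<'E'
from h import *
T,d,s=tray_pts("scene"); cv2.imwrite("pics/s2.png",d["img"][:,:,::-1])
np.save("T.npy",T); R,o=tray_pose(s); print(o,R.round(3).tolist())
x,y,z=T[...,0],T[...,1],T[...,2]
br=d["img"].sum(2)
m=(abs(x)<60)&(abs(y)<135)&(br>150)
print(np.percentile(z[m],[1,10,50,90,99]))
Q=T[m&(z>30)]; print(len(Q),np.median(Q,0))
E
```

```text
[ 588.01899937 -306.04970887   45.6434102 ] [[0.968, 0.252, -0.003], [-0.252, 0.967, -0.023], [-0.003, 0.023, 1.0]]
[-48.32016816 -34.90262598 -17.69696765  32.81487659 390.58904089]
581 [-28.61399573  24.06001442  37.96355183]
```

View pics/s2.png

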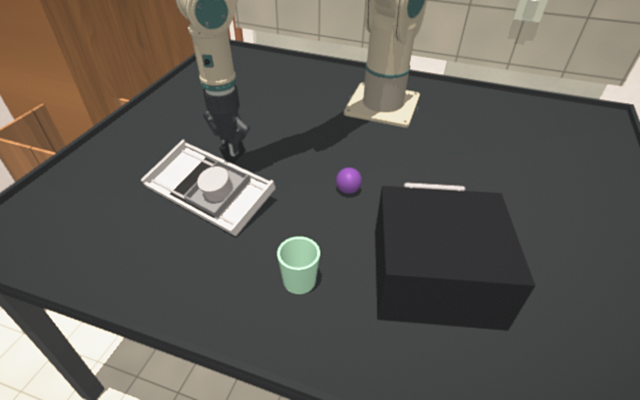

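```bash
python3 - <<'E'
from h import *
T=np.load("T.npy"); x,y,z=T[...,0],T[...,1],T[...,2]
br=cv2.imread("pics/s2.png").astype(int).sum(2)
# fit sag: tray floor plane from bright pixels in tray image region
reg=np.zeros(br.shape,bool); reg[140:235,140:278]=1
for (u,v) in [(214,172),(214,182),(183,145),(147,180),(272,184),(236,228),(165,180),(245,205),(228,150),(238,155)]: print((u,v),T[v-1:v+2,u-1:u+2].reshape(-1,3)[4].round(1),br[v,u])
m=reg&(abs(x)<75)&(abs(y)<145)&(z<20)&(z>-80)&(br>450); Q=T[m]
for _ in range(8):
    A=np.c_[Q[:,:2],np.ones(len(Q))]; c=np.linalg.lstsq(A,Q[:,2],rcond=None)[0]; r=Q[:,2]-A@c; Q=Q[(abs(r)<max(1.5*r.std(),1))]
print(c,len(Q),r.std())
h=z-(c[0]*x+c[1]*y+c[2]); m=reg&(h>46)&(h<70)&(abs(x)<60); Q=T[m]; print(len(Q),np.median(Q,0),np.percentile(Q,[2,98],0))
E
```

```text
(214, 172) [-16.6  30.3  35.6] 698
(214, 182) [ 5.3 50.6 30.1] 696
(183, 145) [ -74.5 -144.4    9.7] 425
(147, 180) [  52.3 -143.2  -21. ] 430
(272, 184) [-77.9 150.5  12.3] 431
(236, 228) [ 49.5 147.5 -26.4] 439
(165, 180) [  21.3 -117.4  -30.5] 735
(245, 205) [-15.5 116.5 -23.7] 733
(228, 150) [-91.6   5.4  43.3] 105
(238, 155) [-120.8    5.4   10.3] 100
[-2.46250752e-01 -4.24321760e-04 -2.47273410e+01] 967 0.7680196253952715
639 [ 1.28448134 42.74397836 29.91308399] [[-31.0027352    7.59074298  18.48457621]
 [ 31.72715787  72.79491432  38.93769146]]
```

```bash
python3 - <<'E'
from h import *
s=sensors.read_state(); print({k:np.round(v,2) for k,v in s.items()})
E
```

```text
{'clock': np.float64(4.35), 'qpos': array([ 0.38,  0.74,  0.16,  1.89, -0.26,  0.54, -1.1 ]), 'qd': array([ 0.,  0.,  0., -0., -0.,  0., -0.]), 'tau': array([ 1.400e-01, -5.794e+01,  3.460e+00, -1.319e+01, -2.400e-01,
       -3.600e-01, -2.000e-02]), 'eef_pos': array([ 485.3 , -280.33,   88.82]), 'tool_rot': array([-3.12,  0.  , -0.26]), 'force': array([-0.04,  0.48, -6.54]), 'torque': array([-0.03,  0.58, -0.  ]), 'gripper_force': np.float64(58.82), 'width': np.float64(13.21)}
```

```bash
cat > patch.py <<'E'
s=open("h.py").read()
s=s.replace('''    return R, np.array(s["eef_pos"])-R@np.array([-106,0,43.])''','''    g=np.array(s["eef_pos"])+R@np.array([0,0,2.])
    R=R@Rot.from_euler("y",SAG).as_matrix(); return R, g-R@np.array([-106,0,45.])''')
i=s.index("def insert"); j=s.index("import json")
s=s[:i]+'''def insert(n):
    T,d,s=tray_pts(n); x,y,z=T[...,0],T[...,1],T[...,2]; br=d["img"].sum(2)
    Q=T[(abs(x)<72)&(abs(y)<142)&(abs(z-4)<14+abs(x)/5)&(br>380)]   # bright aluminium floor
    c=np.zeros(3)
    for _ in range(8):
        if len(Q)<50: break
        A=np.c_[Q[:,:2],np.ones(len(Q))]; c=np.linalg.lstsq(A,Q[:,2],rcond=None)[0]; r=Q[:,2]-A@c; Q=Q[abs(r)<max(1.5*r.std(),1)]
    h=z-(c[0]*x+c[1]*y+c[2]); Q=T[(h>45)&(h<64)&(abs(x)<60)&(abs(y)<135)]
    if len(Q)<20: return s["clock"],np.nan,len(Q),c
    q=np.percentile(Q[:,1],[2,98]); return s["clock"],q.mean(),len(Q),np.r_[np.median(Q,0),np.diff(q),c*[1e3,1e3,1]].round(1)
'''+s[j:]
s=s.replace("import json,sys","import json,sys\nSAG=0.246")
open("h.py","w").write(s)
E
python3 patch.py
```

Emit:
send_rows(
  series=[
    [0,[0,0,0.1],[-0.417,-0.09,0]],
    [0,[0,0,0.2],[-0.1,-0.386,0]],
    [0,[0,0,0.3],[-0.1,-0.386,0]],
  ],
)

```text
clock: 4.72
eef_pos: [485.7, -280.6, 126.7]
tool_rot: [3.131, -0.087, -0.255]
force: [0.1, -0.3, -7.3]
width: 13.2
gripper_force: 58.7
```

```bash
python3 -c "
from h import *
obs(4)"
```

```text
[[4.72, 9.08, -10.86, -158.66], [4.78, 7.65, -11.76, -153.99], [4.82, 5.29, -11.86, -154.99], [4.88, 3.66, -11.41, -156.73]] 646 [  2.4   6.1  45.9  65.8 -90.8   2.2  -7.7]
s 3.8 v -28.8 mm/s; free fit acc -41 expected 113; now TCP [ 486.2 -281.4  127.1] rot [ 3.1305 -0.0872 -0.2562] clock 4.92 F [ 0.2  0.3 -6.4]
```

```bash
sed -i 's/SAG=0.246/SAG=0.337/; s/L.append(\[t,p,float(R\[2,1\]),float(R\[2,0\])\])/L.append([t,p,float(R[2,1]),float(R[2,0]),e[4]\/1e3 if e is not None and len(e)>3 else 0,e[5]\/1e3 if e is not None and len(e)>3 else 0])/; s/L\[:,1:\]\*\[1,1e3,1e3\]/L[:,1:]*[1,1e3,1e3,1e3,1e3]/' h.py
```

Emit:
send_rows(
  series=[
    [0,[0,0,0],[0,0,0]],
    [0,[0,0,0],[0.126,-0.034,0]],
  ],
)

```text
clock: 5.18
eef_pos: [486.3, -280.9, 125.9]
tool_rot: [-3.141, -0.085, -0.256]
force: [-0.5, 1.1, -7.6]
width: 13.4
gripper_force: 58.7
```

```bash
python3 -c "
from h import *
obs(4)"
```

```text
[[5.18, -2.33, 1.08, -248.91, -1.1, 2.5], [5.22, -1.98, 1.06, -248.66, -4.0, 2.3], [5.28, -2.0, 0.56, -248.36, -1.6, 2.5], [5.32, -2.71, 0.39, -248.24, -1.0, 2.5]] 632 [ 1.5  0.4 55.8 66.4 -1.   2.5  2.1]
s -2.4 v -2.9 mm/s; free fit acc -211 expected -8; now TCP [ 486.2 -281.6  126.2] rot [-3.1412 -0.0861 -0.2575] clock 5.38 F [ 0.5  0.4 -7.6]
```

The tray slips in pitch about the grip and settles about 0.25 rad nose-down. That doesn't affect the insert, which is at -2 mm and almost still. I'll hold it there, raise slowly, and level the tray against the cube top at placing.

Emit:
send_rows(
  series=[
    [0,[0,0,0.04],[0,0,0]],
    [0,[0,0,0.08],[0,0,0]],
    [0,[0,0,0.1],[0,0,0]],
    [0,[0,0,0.1],[0,0,0]],
  ],
)

```text
clock: 5.88
eef_pos: [486.5, -281.5, 146.3]
tool_rot: [-3.141, -0.087, -0.257]
force: [-0.3, -0.6, -7.1]
width: 13.5
gripper_force: 58.7
```

```bash
python3 -c "
from h import *
obs(4)"
```

```text
[[5.88, -4.55, 0.14, -247.24, -3.5, 2.2], [5.92, -4.26, -0.18, -245.95, -3.1, 2.5], [5.98, -4.5, -0.3, -245.81, -1.3, 2.9], [6.02, -4.6, -0.07, -246.58, -3.1, 2.7]] 645 [ 1.5 -2.8 55.6 65.9 -3.1  2.7  2. ]
s -4.5 v -0.7 mm/s; free fit acc -80 expected 1; now TCP [ 486.5 -281.4  146. ] rot [-3.1414 -0.0871 -0.257 ] clock 6.08 F [-0.1  0.6 -7.2]
```

Emit:
send_rows(
  series=[
    [0,[0,0,0.06],[0,0,0]],
    [0,[0,0,0.1],[0,0,0]],
    [0,[0,0,0.12],[0,0,0]],
    [0,[0,0,0.14],[0,0,0]],
    [0,[0,0,0.14],[0,0,0]],
    [0,[0,0,0.14],[0,0,0]],
    [0,[0,0,0.12],[0,0,0]],
    [0,[0,0,0.1],[0,0,0]],
  ],
)

```text
clock: 7.08
eef_pos: [486.4, -281.4, 201.4]
tool_rot: [-3.141, -0.087, -0.257]
force: [0.3, -0.1, -6.9]
width: 13.5
gripper_force: 58.8
```

```bash
python3 -c "
from h import *
obs(3)"
```

```text
[[7.08, -5.62, 0.22, -247.57, -6.2, -1.4], [7.12, -5.37, -0.06, -246.33, -6.5, -2.1], [7.18, -5.5, -0.12, -246.39, -2.9, -2.0]] 706 [ 1.2 -3.3 55.8 66.9 -2.9 -2.   2.5]
s -5.4 v 1.2 mm/s; free fit acc 0 expected -0; now TCP [ 486.6 -281.5  201.2] rot [-3.1415 -0.0873 -0.257 ] clock 7.22 F [ 0.4 -0.5 -7.2]
```

Emit:
send_rows(
  series=[
    [0,[0,0,0.06],[0,0,0]],
    [0,[0,0,0.1],[0,0,0]],
    [0,[0,0,0.14],[0,0,0]],
    [0,[0,0,0.16],[0,0,0]],
    [0,[0,0,0.16],[0,0,0]],
    [0,[0,0,0.16],[0,0,0]],
    [0,[0,0,0.14],[0,0,0]],
    [0,[0,0,0.08],[0,0,0]],
  ],
)

```text
clock: 8.22
eef_pos: [486.5, -281.5, 261.6]
tool_rot: [-3.142, -0.087, -0.257]
force: [-0.6, -0.1, -8.1]
width: 13.4
gripper_force: 58.8
```

```bash
python3 -c "
from h import *
obs(3)
print(sensors.read_state()['qpos'].round(2), tray_pose(sensors.read_state()))"
```

```text
[[8.22, -6.04, 0.08, -247.04, -3.4, -2.0], [8.28, -5.79, -0.05, -246.38, -2.2, -2.0], [8.32, -6.18, 0.01, -246.78, -1.6, -2.2]] 722 [ 0.8 -2.3 56.4 66.2 -1.6 -2.2  2.4]
s -6.1 v -1.5 mm/s; free fit acc 0 expected -0; now TCP [ 486.4 -281.4  261.1] rot [-3.1414 -0.0868 -0.257 ] clock 8.38 F [-0.9 -0.3 -6.4]
[ 0.32  0.46  0.25  1.83 -0.19  0.79 -1.17] (array([[ 9.37083699e-01,  2.54118791e-01,  2.39369550e-01],
       [-2.46156086e-01,  9.67172989e-01, -6.31156961e-02],
       [-2.47550648e-01,  2.22418486e-04,  9.68874929e-01]]), array([ 574.78320212, -304.63345227,  193.20698917]))
```

```bash
cat > plan.py <<'E'
import numpy as np
def plan(d, dyaw, yaw0, nacc, ncr, arm=91., th0=0., thend=0.):
    "d: xy shift mm, dyaw rad; trapezoid of rows; prints rows with feed-forward roll"
    L=np.hypot(*d); u=np.array(d)/L
    w=np.r_[np.arange(1,nacc+1)-.5, np.full(ncr,nacc), np.arange(nacc,0,-1)-.5]; v=w*L/w.sum()
    yaw=yaw0+np.cumsum(v)/L*dyaw; vn=np.r_[v,0]; dt=.125
    th=th0; 
    for i in range(len(v)):
        a=(vn[i+1]-v[i])/dt**2
        y=np.array([-np.sin(yaw[i]),np.cos(yaw[i])]); ay=a*(y@u+arm*dyaw/L)
        t=-ay/9810 + thend; dth=np.degrees(t-th)/5; th=t
        print(i,"[0,[%.3f,%.3f,0],[%.3f,%.3f,%.3f]]"%(*(v[i]*u/60),dth*np.cos(yaw[i]),dth*np.sin(yaw[i]),np.degrees(v[i]/L*dyaw)/5),"th %.2f mrad"%(th*1e3), "v %.0f"%(v[i]/dt))
E
python3 -c "
from plan import *
plan((59.1,516.2),.518,-.257,12,24)"
```

```text
0 [0,[0.001,0.010,0],[-0.094,0.025,0.007]] th -8.48 mrad v 5
1 [0,[0.003,0.030,0],[-0.000,0.000,0.021]] th -8.48 mrad v 14
2 [0,[0.006,0.050,0],[-0.000,0.000,0.034]] th -8.48 mrad v 24
3 [0,[0.008,0.070,0],[-0.000,0.000,0.048]] th -8.49 mrad v 34
4 [0,[0.010,0.090,0],[-0.000,0.000,0.062]] th -8.49 mrad v 43
5 [0,[0.013,0.110,0],[-0.000,0.000,0.076]] th -8.50 mrad v 53
6 [0,[0.015,0.129,0],[-0.000,0.000,0.089]] th -8.51 mrad v 63
7 [0,[0.017,0.149,0],[-0.000,0.000,0.103]] th -8.52 mrad v 72
8 [0,[0.019,0.169,0],[-0.000,0.000,0.117]] th -8.52 mrad v 82
9 [0,[0.022,0.189,0],[-0.000,0.000,0.131]] th -8.53 mrad v 91
10 [0,[0.024,0.209,0],[-0.000,0.000,0.144]] th -8.54 mrad v 101
11 [0,[0.026,0.229,0],[0.048,-0.008,0.158]] th -4.27 mrad v 111
12 [0,[0.027,0.239,0],[0.048,-0.008,0.165]] th 0.00 mrad v 115
13 [0,[0.027,0.239,0],[0.000,-0.000,0.165]] th 0.00 mrad v 115
14 [0,[0.027,0.239,0],[0.000,-0.000,0.165]] th 0.00 mrad v 115
15 [0,[0.027,0.239,0],[0.000,-0.000,0.165]] th 0.00 mrad v 115
16 [0,[0.027,0.239,0],[0.000,-0.000,0.165]] th 0.00 mrad v 115
17 [0,[0.027,0.239,0],[0.000,-0.000,0.
[... 1200 characters left out ...]
d v 111
37 [0,[0.024,0.209,0],[-0.000,-0.000,0.144]] th 8.17 mrad v 101
38 [0,[0.022,0.189,0],[-0.000,-0.000,0.131]] th 8.14 mrad v 91
39 [0,[0.019,0.169,0],[-0.000,-0.000,0.117]] th 8.12 mrad v 82
40 [0,[0.017,0.149,0],[-0.000,-0.000,0.103]] th 8.09 mrad v 72
41 [0,[0.015,0.129,0],[-0.000,-0.000,0.089]] th 8.07 mrad v 63
42 [0,[0.013,0.110,0],[-0.000,-0.000,0.076]] th 8.06 mrad v 53
43 [0,[0.010,0.090,0],[-0.000,-0.000,0.062]] th 8.04 mrad v 43
44 [0,[0.008,0.070,0],[-0.000,-0.000,0.048]] th 8.03 mrad v 34
45 [0,[0.006,0.050,0],[-0.000,-0.000,0.034]] th 8.02 mrad v 24
46 [0,[0.003,0.030,0],[-0.000,-0.000,0.021]] th 8.01 mrad v 14
47 [0,[0.001,0.010,0],[-0.044,-0.012,0.007]] th 4.01 mrad v 5
```

```bash
python3 -c "
from plan import *
plan((12.6,110),.1104,-.257,8,4)"
```

```text
0 [0,[0.001,0.010,0],[-0.090,0.024,0.007]] th -8.13 mrad v 5
1 [0,[0.003,0.029,0],[-0.000,0.000,0.020]] th -8.13 mrad v 14
2 [0,[0.005,0.048,0],[-0.000,0.000,0.033]] th -8.14 mrad v 23
3 [0,[0.008,0.067,0],[-0.000,0.000,0.046]] th -8.14 mrad v 32
4 [0,[0.010,0.086,0],[-0.000,0.000,0.059]] th -8.14 mrad v 42
5 [0,[0.012,0.105,0],[-0.000,0.000,0.072]] th -8.15 mrad v 51
6 [0,[0.014,0.124,0],[-0.000,0.000,0.086]] th -8.16 mrad v 60
7 [0,[0.016,0.143,0],[0.046,-0.010,0.099]] th -4.08 mrad v 69
8 [0,[0.018,0.153,0],[0.046,-0.010,0.105]] th 0.00 mrad v 74
9 [0,[0.018,0.153,0],[0.000,-0.000,0.105]] th 0.00 mrad v 74
10 [0,[0.018,0.153,0],[0.000,-0.000,0.105]] th 0.00 mrad v 74
11 [0,[0.018,0.153,0],[0.046,-0.009,0.105]] th 4.09 mrad v 74
12 [0,[0.016,0.143,0],[0.046,-0.008,0.099]] th 8.19 mrad v 69
13 [0,[0.014,0.124,0],[0.000,-0.000,0.086]] th 8.20 mrad v 60
14 [0,[0.012,0.105,0],[0.000,-0.000,0.072]] th 8.20 mrad v 51
15 [0,[0.010,0.086,0],[0.000,-0.000,0.059]] th 8.20 mrad v 42
16 [0,[0.008,0.067,0],[0.000,-0.000,0.046]] th 8.20 mrad v 32
17 [0,[0.005,0.048,0],[0.000,-0.000,0.033]] th 8.20 mrad v 23
18 [0,[0.003,0.029,0],[0.000,-0.000,0.020]] th 8.20 mrad v 14
19 [0,[0.001,0.010,0],[-0.046,0.007,0.007]] th 4.10 mrad v 5
```

Emit:
send_rows(
  series=[
    [0,[0.001,0.01,0],[-0.09,0.024,0.007]],
    [0,[0.003,0.029,0],[0,0,0.02]],
    [0,[0.005,0.048,0],[0,0,0.033]],
    [0,[0.008,0.067,0],[0,0,0.046]],
    [0,[0.01,0.086,0],[0,0,0.059]],
    [0,[0.012,0.105,0],[0,0,0.072]],
    [0,[0.014,0.124,0],[0,0,0.086]],
    [0,[0.016,0.143,0],[0.046,-0.01,0.099]],
  ],
)

```text
clock: 9.38
eef_pos: [490.6, -244.0, 260.9]
tool_rot: [3.138, -0.087, -0.219]
force: [-0.3, 0.3, -7.2]
width: 13.3
gripper_force: 58.8
```

Emit:
send_rows(
  series=[
    [0,[0.018,0.153,0],[0.046,-0.01,0.105]],
    [0,[0.018,0.153,0],[0,0,0.105]],
    [0,[0.018,0.153,0],[0,0,0.105]],
    [0,[0.018,0.153,0],[0.046,-0.009,0.105]],
    [0,[0.016,0.143,0],[0.046,-0.008,0.099]],
    [0,[0.014,0.124,0],[0,0,0.086]],
    [0,[0.012,0.105,0],[0,0,0.072]],
    [0,[0.01,0.086,0],[0,0,0.059]],
  ],
)

```text
clock: 10.38
eef_pos: [498.0, -180.2, 260.9]
tool_rot: [-3.133, -0.087, -0.156]
force: [0.9, 0.1, -7.4]
width: 13.3
gripper_force: 58.8
```

Emit:
send_rows(
  series=[
    [0,[0.008,0.067,0],[0,0,0.046]],
    [0,[0.005,0.048,0],[0,0,0.033]],
    [0,[0.003,0.029,0],[0,0,0.02]],
    [0,[0.001,0.01,0],[-0.046,0.007,0.007]],
    [0,[0,0,0],[-0.046,0.007,0]],
  ],
)

```text
clock: 11.0
eef_pos: [499.0, -171.4, 260.9]
tool_rot: [-3.142, -0.087, -0.147]
force: [-0.1, 0.4, -7.3]
width: 12.9
gripper_force: 58.7
```

```bash
python3 -c "
from h import *
obs(5)"
```

```text
[[11.0, -13.32, 0.04, -247.8, -3.4, 0.1], [11.05, -13.6, 0.0, -247.81, -3.8, -0.3], [11.1, -13.09, 0.19, -247.8, -4.1, 0.5], [11.15, -13.25, 0.25, -247.89, -5.2, -0.4], [11.2, -13.51, 0.32, -247.77, -4.8, -0.1]] 821 [  3.  -11.9  55.6  64.9  -4.8  -0.1   2.1]
s -13.4 v -0.2 mm/s; free fit acc -36 expected -2; now TCP [ 498.9 -171.4  260.9] rot [-3.1413 -0.0865 -0.1469] clock 11.25 F [ 0.   0.  -7.8]
```

Emit:
send_rows(
  series=[
    [0,[0,0,0],[-0.057,0.008,0]],
    [0,[0,0,0],[0,0,0]],
    [0,[0,0,0],[0,0,0]],
    [0,[0,0,0],[0.057,-0.008,0]],
    [0,[0,0,0],[0,0,0]],
    [0,[0,0,0],[0,0,0]],
    [0,[0,0,0],[0,0,0]],
    [0,[0,0,0],[0,0,0]],
  ],
)

```text
clock: 12.25
eef_pos: [499.0, -171.3, 260.9]
tool_rot: [-3.141, -0.086, -0.147]
force: [-0.2, -0.5, -6.7]
width: 13.2
gripper_force: 58.8
```

```bash
python3 -c "
from h import *
obs(6)
from plan import *
plan((46.6,406.2),.408,-.147,12,20)"
```

```text
[[12.25, -8.75, 0.37, -247.9, -5.6, -0.6], [12.3, -8.82, 0.38, -247.85, -4.7, -0.4], [12.35, -8.92, 0.37, -247.86, -4.8, 0.0], [12.4, -8.85, 0.36, -247.88, -3.7, -0.2], [12.45, -9.0, 0.37, -247.82, -4.0, -0.2], [12.5, -9.39, 0.37, -247.85, -4.5, -0.3]] 827 [ 3.1 -7.  55.6 66.2 -4.5 -0.3  2.2]
s -9.2 v -2.5 mm/s; free fit acc -26 expected -4; now TCP [ 499.  -171.3  260.9] rot [-3.1412 -0.0865 -0.1467] clock 12.55 F [ 0.1 -0.2 -6.7]
0 [0,[0.001,0.009,0],[-0.086,0.013,0.006]] th -7.57 mrad v 4
1 [0,[0.003,0.026,0],[-0.000,0.000,0.018]] th -7.57 mrad v 13
2 [0,[0.005,0.044,0],[-0.000,0.000,0.030]] th -7.57 mrad v 21
3 [0,[0.007,0.062,0],[-0.000,0.000,0.043]] th -7.58 mrad v 30
4 [0,[0.009,0.079,0],[-0.000,0.000,0.055]] th -7.58 mrad v 38
5 [0,[0.011,0.097,0],[-0.000,0.000,0.067]] th -7.58 mrad v 47
6 [0,[0.013,0.115,0],[-0.000,0.000,0.079]] th -7.58 mrad v 55
7 [0,[0.015,0.132,0],[-0.000,0.000,0.091]] th -7.58 mrad v 64
8 [0,[0.017,0.150,0],[0.000,-0.000,0.103]] th -7.58 mrad v 72
9 [0,[0.019,0.167,0],[0.000,-0.000,0.116]] th -7.58 mrad v 81
10 [0,[0.021,0.185,0],[0.000,-0.000,0.128]] t
[... 1378 characters left out ...]
rad v 98
33 [0,[0.021,0.185,0],[-0.000,-0.000,0.128]] th 7.22 mrad v 89
34 [0,[0.019,0.167,0],[-0.000,-0.000,0.116]] th 7.20 mrad v 81
35 [0,[0.017,0.150,0],[-0.000,-0.000,0.103]] th 7.18 mrad v 72
36 [0,[0.015,0.132,0],[-0.000,-0.000,0.091]] th 7.16 mrad v 64
37 [0,[0.013,0.115,0],[-0.000,-0.000,0.079]] th 7.14 mrad v 55
38 [0,[0.011,0.097,0],[-0.000,-0.000,0.067]] th 7.13 mrad v 47
39 [0,[0.009,0.079,0],[-0.000,-0.000,0.055]] th 7.12 mrad v 38
40 [0,[0.007,0.062,0],[-0.000,-0.000,0.043]] th 7.11 mrad v 30
41 [0,[0.005,0.044,0],[-0.000,-0.000,0.030]] th 7.10 mrad v 21
42 [0,[0.003,0.026,0],[-0.000,-0.000,0.018]] th 7.10 mrad v 13
43 [0,[0.001,0.009,0],[-0.039,-0.010,0.006]] th 3.55 mrad v 4
```

Emit:
send_rows(
  series=[
    [0,[0.001,0.009,0],[-0.09,0.013,0.006]],
    [0,[0.003,0.026,0],[0,0,0.018]],
    [0,[0.005,0.044,0],[0,0,0.03]],
    [0,[0.007,0.062,0],[0,0,0.043]],
    [0,[0.009,0.079,0],[0,0,0.055]],
    [0,[0.011,0.097,0],[0,0,0.067]],
    [0,[0.013,0.115,0],[0,0,0.079]],
    [0,[0.015,0.132,0],[0,0,0.091]],
  ],
)

```text
clock: 13.55
eef_pos: [502.9, -136.9, 260.9]
tool_rot: [3.134, -0.087, -0.111]
force: [0.2, -0.3, -7.7]
width: 13.3
gripper_force: 58.8
```

Emit:
send_rows(
  series=[
    [0,[0.017,0.15,0],[0,0,0.103]],
    [0,[0.019,0.167,0],[0,0,0.116]],
    [0,[0.021,0.185,0],[0,0,0.128]],
    [0,[0.023,0.203,0],[0.043,-0.003,0.14]],
    [0,[0.024,0.212,0],[0.043,-0.003,0.146]],
    [0,[0.024,0.212,0],[0,0,0.146]],
    [0,[0.024,0.212,0],[0,0,0.146]],
    [0,[0.024,0.212,0],[0,0,0.146]],
  ],
)

```text
clock: 14.55
eef_pos: [513.5, -43.3, 260.9]
tool_rot: [-3.142, -0.087, -0.018]
force: [-0.2, 0.2, -7.9]
width: 13.5
gripper_force: 58.8
```

Emit:
send_rows(
  series=[
    [0,[0.024,0.212,0],[0,0,0.146]],
    [0,[0.024,0.212,0],[0,0,0.146]],
    [0,[0.024,0.212,0],[0,0,0.146]],
    [0,[0.024,0.212,0],[0,0,0.146]],
    [0,[0.024,0.212,0],[0,0,0.146]],
    [0,[0.024,0.212,0],[0,0,0.146]],
    [0,[0.024,0.212,0],[0,0,0.146]],
    [0,[0.024,0.212,0],[0,0,0.146]],
  ],
)

```text
clock: 15.55
eef_pos: [525.0, 58.3, 260.9]
tool_rot: [3.142, -0.087, 0.083]
force: [0.7, -0.2, -6.9]
width: 13.6
gripper_force: 58.8
```

Emit:
send_rows(
  series=[
    [0,[0.024,0.212,0],[0,0,0.146]],
    [0,[0.024,0.212,0],[0,0,0.146]],
    [0,[0.024,0.212,0],[0,0,0.146]],
    [0,[0.024,0.212,0],[0,0,0.146]],
    [0,[0.024,0.212,0],[0,0,0.146]],
    [0,[0.024,0.212,0],[0,0,0.146]],
    [0,[0.024,0.212,0],[0,0,0.146]],
    [0,[0.024,0.212,0],[0.041,0.008,0.146]],
  ],
)

```text
clock: 16.55
eef_pos: [536.5, 160.2, 260.9]
tool_rot: [-3.138, -0.086, 0.185]
force: [0.6, 0.2, -7.1]
width: 13.1
gripper_force: 58.8
```

Emit:
send_rows(
  series=[
    [0,[0.023,0.203,0],[0.041,0.008,0.14]],
    [0,[0.021,0.185,0],[0,0,0.128]],
    [0,[0.019,0.167,0],[0,0,0.116]],
    [0,[0.017,0.15,0],[0,0,0.103]],
    [0,[0.015,0.132,0],[0,0,0.091]],
    [0,[0.013,0.115,0],[0,0,0.079]],
    [0,[0.011,0.097,0],[0,0,0.067]],
    [0,[0.009,0.079,0],[0,0,0.055]],
  ],
)

```text
clock: 17.55
eef_pos: [544.2, 227.2, 260.9]
tool_rot: [-3.134, -0.086, 0.252]
force: [-0.1, 0.4, -6.1]
width: 13.4
gripper_force: 58.8
```

Emit:
send_rows(
  series=[
    [0,[0.007,0.062,0],[0,0,0.043]],
    [0,[0.005,0.044,0],[0,0,0.03]],
    [0,[0.003,0.026,0],[0,0,0.018]],
    [0,[0.001,0.009,0],[-0.04,-0.01,0.006]],
    [0,[0,0,0],[-0.04,-0.01,0]],
  ],
)

```text
clock: 18.18
eef_pos: [545.1, 235.3, 260.9]
tool_rot: [3.141, -0.086, 0.261]
force: [0.1, 0.5, -6.3]
width: 13.3
gripper_force: 58.7
```

```bash
python3 -c "
from h import *
obs(5)
print(tray_pose(sensors.read_state()))"
```

```text
[[18.18, -16.84, -0.24, -248.01, -0.2, 0.5], [18.23, -17.47, -0.26, -248.09, -0.9, 0.4], [18.27, -17.25, -0.09, -248.12, -0.8, 0.6], [18.32, -17.51, -0.05, -248.04, 0.1, 0.7], [18.38, -17.57, 0.0, -247.98, -0.9, 1.0]] 1359 [  3.1 -17.5  55.9  64.3  -0.9   1.    2.2]
s -17.6 v -2.9 mm/s; free fit acc 38 expected 1; now TCP [545.1 235.3 260.9] rot [-3.1416 -0.0864  0.2609] clock 18.43 F [-0.6  0.8 -7.3]
(array([[ 9.35981825e-01, -2.57950915e-01,  2.39581611e-01],
       [ 2.49895667e-01,  9.66158023e-01,  6.39595987e-02],
       [-2.47972133e-01,  5.38461192e-06,  9.68767166e-01]]), array([633.33011475, 258.87248487, 193.05311251]))
```

Emit:
send_rows(
  series=[
    [0,[0,0,0],[-0.082,-0.022,0]],
    [0,[0,0,0],[0,0,0]],
    [0,[0,0,0],[0,0,0]],
    [0,[0,0,0],[0.082,0.022,0]],
    [0,[0,0,0],[0,0,0]],
    [0,[0,0,0],[0,0,0]],
    [0,[0,0,0],[0,0,0]],
    [0,[0,0,0],[0,0,0]],
  ],
)

```text
clock: 19.42
eef_pos: [545.0, 235.4, 260.9]
tool_rot: [-3.142, -0.086, 0.261]
force: [-0.3, 0.4, -7.3]
width: 13.4
gripper_force: 58.8
```

```bash
python3 - <<'E'
from h import *
obs(5)
# cube and tray in the same pictures: tray corners from depth in nominal frame, cube edges
for n in("scene","side"):
    d=grab(n); W=world(d); m=(abs(W[...,2]-140)<5)&(np.hypot(W[...,0]-632,W[...,1]-258)<200); Q=W[m]
    print(n,m.sum(),cv2.minAreaRect(Q[:,:2].astype(np.float32)))
E
```

```text
[[19.42, -4.68, 0.03, -248.01, -0.7, 0.6], [19.48, -3.89, 0.03, -248.01, -0.5, 0.2], [19.52, -3.54, 0.07, -247.99, 0.1, 0.2], [19.58, -3.04, 0.03, -248.02, -1.7, 0.9], [19.62, -2.43, 0.08, -247.98, 0.0, 0.4]] 1367 [ 3.1 -2.9 55.8 65.   0.   0.4  2.2]
s -2.4 v 10.6 mm/s; free fit acc -13 expected -0; now TCP [545.1 235.4 260.9] rot [-3.1416 -0.0865  0.261 ] clock 19.68 F [ 0.1  0.5 -6.9]
scene 4973 ((707.650634765625, 277.66510009765625), (76.1681137084961, 240.8861846923828), 14.959501266479492)
side 3550 ((630.2943725585938, 258.5154724121094), (225.57354736328125, 244.25790405273438), 14.885684967041016)
```

Emit:
send_rows(
  series=[
    [0,[0,0,-0.03],[0,0,0]],
    [0,[0,0,-0.06],[0,0,0]],
    [0,[0,0,-0.08],[0,0,0]],
    [0,[0,0,-0.09],[0,0,0]],
    [0,[0,0,-0.09],[0,0,0]],
    [0,[0,0,-0.07],[0,0,0]],
    [0,[0,0,-0.05],[0,0,0]],
    [0,[0,0,-0.03],[0,0,0]],
  ],
)

```text
clock: 20.78
eef_pos: [545.1, 235.4, 230.7]
tool_rot: [-3.142, -0.086, 0.261]
force: [0.6, 0.5, -7.3]
width: 13.1
gripper_force: 58.8
```

```bash
python3 -c "
from h import *
obs(4)
s=sensors.read_state(); R,o=tray_pose(s); print(o+R@[75,0,0], s['force'],s['torque'])"
```

```text
[[20.78, -0.1, 0.06, -248.04, -1.4, 1.2], [20.82, 0.03, 0.04, -248.3, -0.9, 1.1], [20.88, 0.08, 0.0, -248.25, -0.6, 1.1], [20.92, -0.0, 0.06, -247.94, -0.7, 0.7]] 1306 [ 3.1 -0.2 55.9 65.1 -0.7  0.7  2.3]
s 0.1 v 0.6 mm/s; free fit acc -40 expected -0; now TCP [545.2 235.4 231. ] rot [-3.1415 -0.0867  0.261 ] clock 20.98 F [ 0.  -0.  -6.5]
[703.64175635 277.77718336 144.61021496] [ 4.40062975e-02 -5.19609062e-03 -6.54969655e+00] [-0.15289995  0.72503536 -0.00579941]
```

Emit:
send_rows(
  series=[
    [0,[0,0,-0.03],[0,0,0]],
    [0,[0,0,-0.03],[0,0,0]],
    [0,[0,0,-0.03],[0,0,0]],
    [0,[-0.014,-0.004,-0.03],[0,0,0]],
    [0,[-0.014,-0.004,-0.03],[0,0,0]],
    [0,[-0.014,-0.004,-0.03],[0,0,0]],
  ],
)

```text
clock: 21.72
eef_pos: [542.9, 234.9, 221.6]
tool_rot: [-3.141, -0.089, 0.261]
force: [-6.0, -2.1, 5.3]
width: 13.2
gripper_force: 60.5
```

```bash
python3 -c "
from h import *
obs(4)
s=sensors.read_state(); R,o=tray_pose(s); print(o+R@[75,0,0], s['force'],s['torque'])"
```

```text
[[21.72, 0.0, 0.58, -245.74, 31.6, 0.3], [21.78, 0.08, 0.56, -245.92, 33.6, 0.3], [21.82, -0.12, 0.58, -245.96, 34.0, 0.3], [21.88, 0.18, 0.53, -246.02, 33.4, 0.3]] 1271 [ 2.7 -0.1 59.5 64.7 33.4  0.3  5.9]
s 0.1 v 0.3 mm/s; free fit acc 45 expected -6; now TCP [542.9 234.9 221.4] rot [-3.141  -0.0885  0.2611] clock 21.93 F [-5.7 -1.7  3.2]
[701.50707828 277.32570534 135.28957654] [-5.68543894 -1.73433115  3.23412617] [-0.18644351  0.60938257 -0.01144925]
```

Emit:
send_rows(
  series=[
    [0,[-0.018,-0.005,-0.04],[0,0,0]],
    [0,[-0.018,-0.005,-0.04],[0,0,0]],
    [0,[-0.016,-0.005,-0.04],[0,0,0]],
    [0,[-0.016,-0.005,-0.04],[0,0,0]],
    [0,[-0.016,-0.005,-0.04],[0,0,0]],
    [0,[-0.014,-0.005,-0.04],[0,0,0]],
    [0,[-0.014,-0.004,-0.04],[0,0,0]],
    [0,[-0.014,-0.004,-0.04],[0,0,0]],
  ],
)

```text
clock: 22.92
eef_pos: [535.2, 232.8, 202.1]
tool_rot: [-3.141, -0.088, 0.261]
force: [-5.5, -1.0, 3.0]
width: 13.2
gripper_force: 60.5
```

```bash
python3 -c "
from h import *
obs(3)
s=sensors.read_state(); print(s['force'],s['torque'])"
```

```text
[[22.92, 0.16, 0.74, -246.11, 146.2, -0.0], [22.98, -0.14, 0.78, -246.23, 146.4, 0.3], [23.02, -0.09, 0.74, -246.07, 147.2, 0.1]] 1151 [ 1.400e+00 -0.000e+00  7.160e+01  6.470e+01  1.472e+02  1.000e-01
  1.770e+01]
s -0.2 v -2.9 mm/s; free fit acc 0 expected -7; now TCP [535.2 232.9 202.1] rot [-3.1408 -0.0883  0.2614] clock 23.07 F [-6.6 -0.4  2.7]
[-6.5754093  -0.40224164  2.68306561] [-0.21184816  0.56167971 -0.02801576]
```

Emit:
send_rows(
  series=[
    [0,[-0.013,-0.005,-0.04],[0,0,0]],
    [0,[-0.013,-0.005,-0.04],[0,0,0]],
    [0,[-0.013,-0.005,-0.04],[0,0,0]],
    [0,[-0.013,-0.005,-0.04],[0,0,0]],
    [0,[-0.013,-0.005,-0.04],[0,0,0]],
    [0,[-0.013,-0.005,-0.04],[0,0,0]],
    [0,[-0.012,-0.005,-0.03],[0,0,0]],
    [0,[0,0,0],[0,0,0]],
  ],
)

```text
clock: 24.08
eef_pos: [530.5, 231.1, 185.1]
tool_rot: [-3.141, -0.089, 0.262]
force: [-0.8, 2.1, 1.6]
width: 13.4
gripper_force: 60.2
```

```bash
sed -i 's/SAG=0.337/SAG=0.089/' h.py; python3 -c "
from h import *
obs(3)
s=sensors.read_state(); print(s['force'],s['torque'],tray_pose(s)[1])"
```

```text
[[24.08, 0.2, 0.69, -0.1, -3.8, 0.4], [24.12, 0.25, 0.64, -0.18, -2.4, 0.2], [24.18, 0.41, 0.59, -0.18, -2.6, 0.6]] 1054 [ 4.8  0.1 55.5 64.6 -2.6  0.6  2. ]
s 0.4 v 1.7 mm/s; free fit acc 0 expected -6; now TCP [530.6 230.9 185.1] rot [-3.141  -0.0888  0.2614] clock 24.23 F [-0.4  2.8  0.2]
[-0.37227082  2.82421788  0.18101654] [ 0.61312122 -0.51203252  0.26727766] [632.77696502 258.32277249 142.05775587]
```

Emit:
send_rows(
  series=[
    [15,[0,0,0],[0,0,0]],
    [17,[0,0,0],[0,0,0]],
    [25,[0,0,0],[0,0,0]],
    [50,[0,0,0],[0,0,0]],
    [60,[0,0,0],[0,0,0]],
    [60,[0,0,0],[0,0,0]],
  ],
)

```text
clock: 24.98
eef_pos: [529.5, 230.2, 184.7]
tool_rot: [3.142, -0.086, 0.261]
force: [-0.5, 0.2, -0.8]
width: 59.9
gripper_force: 0.0
```

```bash
python3 -c "
from h import *
obs(3)
s=sensors.read_state(); print(s['force'],s['torque'],s['width']); grab('scene','pics/s3.png')"
```

```text
[[24.98, 0.73, -0.01, -2.75, 5.9, 0.6], [25.02, 0.69, 0.04, -2.65, 6.8, 0.5], [25.08, 0.83, 0.05, -2.62, 6.2, 1.3]] 1043 [ 5.7  0.6 55.6 64.6  6.2  1.3  2. ]
s 0.8 v 0.9 mm/s; free fit acc 0 expected -0; now TCP [529.6 230.3 184.7] rot [-3.1415 -0.0864  0.261 ] clock 25.12 F [ 0.2  0.4 -0.8]
[ 0.17230664  0.44781989 -0.84417201] [-0.04274497  0.06944224  0.02859208] 60.11651152905751
```

View pics/s3.png

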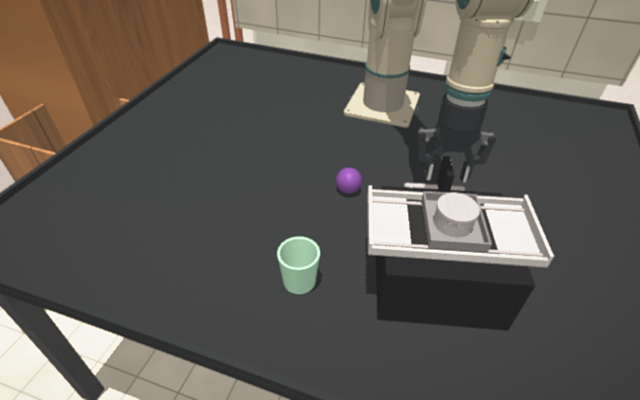

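The tray (px 455,225) stands flat on the cube, with the insert in the middle (458,210), the fin (446,172) over the drawer front and the fingers clear. I'll retract upward and back.

Emit:
send_rows(
  series=[
    [60,[0,0,0.1],[0,0,0]],
    [60,[0,0,0.3],[0,0,0]],
    [60,[0,0,0.5],[0,0,0]],
    [60,[0,0,0.5],[0,0,0]],
    [60,[0,0,0.5],[0,0,0]],
    [60,[-0.2,0,0.3],[0,0,0]],
    [60,[0,0,0],[0,0,0]],
    [60,[0,0,0],[0,0,0]],
  ],
)

```text
clock: 26.18
eef_pos: [516.8, 230.1, 315.8]
tool_rot: [3.141, -0.085, 0.261]
force: [-0.2, -0.1, -0.1]
width: 59.9
gripper_force: 0.0
```

```bash
python3 - <<'E'
import h
from h import *
s0={"tool_rot":np.array([np.pi,-.0864,.261]),"eef_pos":np.array([529.6,230.3,184.7])}
h.tray_pose=(lambda f:lambda s:f(s0))(h.tray_pose)
for i in range(5): t,p,n,e=insert("scene"); print(t,p,e)
for n in("scene","side"):
    W=world(grab(n)); m=(W[...,2]>150)&(W[...,2]<185)&(np.hypot(W[...,0]-632,W[...,1]-258)<190); Q=W[m]; print(n,cv2.minAreaRect(Q[:,:2].astype(np.float32)))
print(sensors.read_state()["eef_pos"],sensors.read_state()["force"],sensors.read_state()["qd"].round(3))
E
```

```text
26.175 1.010205180887386 [ 5.8  0.6 55.5 65.1  7.5  0.8  2. ]
26.225 0.9218873372175906 [ 5.7  0.6 55.6 64.8  6.2  0.7  2.1]
26.275 1.0644579482392444 [ 5.4  0.6 55.6 64.4  5.8  1.3  2. ]
26.325 0.7459450889585231 [ 5.4  0.6 55.6 64.6  6.   1.   2. ]
26.375 0.8706991389115526 [ 5.8  0.6 55.5 64.7  6.1  0.7  2. ]
scene ((603.11181640625, 250.56080627441406), (211.68191528320312, 300.78424072265625), 14.839112281799316)
side ((597.5537719726562, 250.07647705078125), (212.24472045898438, 304.8074645996094), 15.051325798034668)
[517.53664316 230.18302652 316.13826212] [ 0.44586462 -0.40071789 -0.93896083] [-0.001 -0.004  0.    -0.003 -0.002  0.001  0.   ]
```

```bash
python3 -c "
from cell import ctrl; print(ctrl.finish_job())"
```

```text
the job is handed in; nothing more can be done
None
```

The job is handed in. By my measurements the tray is released, flat and centred on the cube to within about 5 mm, with the handle over the drawer front and the insert at rest about 1 mm from the middle. `ctrl.finish_job()` returned no verdict, and the tray slipped to about 0.25 rad nose-down in the grip during the carry before I levelled it on the cube.

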